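# Index the marking dial by four clicks

## Task

Bring the next blank face of the ring up for marking: with a fingertip, push the orange fin so that the indexer dial turns clockwise, seen from above, by exactly four clicks from where it stands now. Only push the fin, never pinch it; leave the steel ring seated on the dial and everything else where it is, and finish with the hand clear and the dial resting in its click.

Things in the scene. Friction and masses are not known exactly. Their poses are not given: they have to be found in the camera images.
- dial: dark flat dial of the rotary indexer, 128 mm diameter, 14 mm thick, 18 white ticks; origin on its vertical axis at its underside, 42 mm above the table; z up, axes turn with it; the fin stands at 130 degrees counter-clockwise from its x axis. Clicks lie 20 degrees apart: up to 0.15 N m (3 N at the fin) to leave one; past half-way it snaps into the next by itself
- indexer_base: housing of the indexer, fixed to the plate: steel foot 150 mm square and 12 mm high, then a grey drum of 136 mm diameter up to the dial, 30 mm high in all; origin at the centre of its underside. From any start the dial can turn at least seven clicks clockwise; counter-clockwise a stop comes within about two clicks
- fin_top (a point): middle of the top edge of the orange fin that stands on the dial 49 mm from its axis; the fin is 26 mm long radially (from 36 to 62 mm off the axis), 12 mm thick and 24 mm high; its top is 38 mm above the dial's origin, the dial's flat upper face 14 mm above that origin
- fin_push_side: the counter-clockwise half (6 mm thick) of the orange fin, whose outer face is the one to push; origin at the middle of its underside on the dial's upper face
- fin_front_side: the clockwise half (6 mm thick) of the orange fin; origin at the middle of its underside on the dial's upper face
- ring_centre (a point): centre of the steel ring that lies on the middle of the dial around a short stud: 46 mm outside and 28 mm inside diameter, 16 mm high, stud 24 mm diameter and 12 mm high; it turns along with the dial or slips, either will do
- magnifier: magnifying glass on a dark steel 70 x 90 mm foot, 155 mm tall; origin at the centre of its underside; leave alone
- microscope: small black inspection microscope on a 100 mm square aluminium foot, 155 mm tall; origin at the centre of its underside; leave alone
- tray: blue open tray, 140 x 190 x 30 mm; origin at the centre of its underside; leave alone
- pin_jar: clear jar with red cap, 52 mm diameter, 75 mm tall; origin at the centre of its underside; leave alone
- driver: yellow-handled screwdriver lying down, 200 mm long, 26 mm thick; origin at the middle of its length; leave alone
- calliper_case: green flat case, 90 x 230 x 26 mm; origin at the centre of its underside; leave alone
- ring_near: loose steel ring, 46 mm across, 16 mm high, lying on the plate beside the indexer; origin at the centre of its underside; leave alone
- ring_tray: loose steel ring, 46 mm across, 16 mm high, in the blue tray; origin at the centre of its underside; leave alone
Not all that is in view belongs to the job. What is shaped like the part that bears ring_centre but brown or yellow is not meant.

How it is judged:
On the way:
1. the fin is being pushed by the fingers on its push side, at least one click from the start (contact force between the fingers and fin_push_side above 0.5 N and distance of fin_top from where it was at the start of the episode above 0.0135 m).
At the end, for the whole second after the job is handed in: the dial rests four clicks (80 degrees, within about 5) clockwise from where it stood at the start, and the ring is still seated on it (within 5 mm) (distance of fin_top from where it was at the start of the episode between 0.0595 and 0.0663 m and angular speed of dial below 0.15 rad/s and z of ring_centre in the frame of dial between 0.017 and 0.027 m and horizontal distance between ring_centre and dial below 0.005 m); the robot touches nothing.
It fails at once if the fin is pinched: fingers press on both of its sides at once (contact force between the fingers and fin_push_side above 1 N and contact force between the fingers and fin_front_side above 1 N).
It fails at once if the ring is lifted off or knocked from the dial (not (z of ring_centre in the frame of dial below 0.027 m) or not (z of ring_centre in the frame of dial above 0.017 m) or not (horizontal distance between ring_centre and dial below 0.005 m)).
It fails at once if something else is displaced by more than 20 mm (distance of any of magnifier, microscope, tray, pin_jar, driver, calliper_case, ring_near, ring_tray from where it was at the start of the episode above 0.02 m).
It also fails if it takes over 48 s, if anything falls off the work surface, if the arm or the gripper's body presses on something with over 40 N, if the wrist force passes 120 N, or if a joint passes its speed limit or range.

## Robot

A 7-joint arm with a two-finger parallel gripper is mounted at the origin on the work surface. World frame = base frame: x ahead of the robot, y to its left, z up, the work surface at z = 0. Lengths are in m, angles in rad, forces in N, time in s.
With the tool pointing down it reaches from about 0.4 to 0.875 m from the base axis. Payload 19.3 kg.
Tool frame: the origin (TCP) lies on the centre line of the jaws, within the pads' length; the fingertips stand 17 mm ahead of it and the grasp point (between the pads) lies 2 mm behind it; x points along the fingers, y is the direction in which the jaws open and shut, and the axes are right-handed (so a half turn about x gives the same grasp; the last joint's range is limited). The gripper opens to 85 mm and grips with 20 to 120 N. Pads are 22 mm wide; open, the fingers measure 114 mm over their backs; the gripper's body (76 mm by 85 mm) begins 54 mm behind the grasp point. The pads swing forward as they close: fully open they stand 13 mm farther back than shut.
Start: joints at [1.193, 0.521, -0.036, 1.599, 0.021, 1.021, -0.113], TCP at [0.189, -0.596, 0.248] pointing down, gripper open.
Joint ranges: [-2.91, 2.91], [-0.3, 2.13], [-1.5, 1.42], [0.17, 2.43], [-1.26, 4.41], [0.16, 1.93], [-2.52, 2.52]. Speed limits (rad/s): [1.89, 1.89, 2.39, 2.39, 3.01, 3.01, 3.01].

## Interface

Orientations are given as a rotation vector (axis times angle).
In Python, from cell import ctrl gives the robot as it stands.
- The arm moves only by the shell command python3 -m inch 'ROWS'. ROWS is JSON, one flat list of numbers, 7 for each row, row after row: the shift along the tool's x, y, z in m, then the turn, a rotation vector about the tool's x, y, z in rad, then the closure, from 0 (fully open) to 1 (shut). A call has 1 to 8 rows; each row shifts and turns the commanded pose from where the row before left it, along the tool's axes as they then stand; what a row does not reach is not made up. A row lasts 1/8 s, in which the tool goes at most 62.5 mm and 10.7 degrees, less where a joint would pass 70% of its speed; a pose out of reach is approached as far as the arm can. A call with a gripper value outside its range is refused whole. The fingers move at their own pace and stop on an object; the grip force is fixed at half the most. Time passes only in rows, so rows that do not move let the fingers close. It gives the time, the measured TCP pose, the force and the opening at its end, in the units of the state.
- ctrl.read_state(): the state, without advancing time (a new reading comes with each control period).
- ctrl.camera(name): name is "scene" or "top" or "wrist"; returns the picture (420x560x3 uint8, red, green, blue); there is no depth.
- ctrl.calibration(name): a dict with "intrinsics" (3x3 intrinsics, pixels), "eye" and "orientation" of the camera in the world; the wrist camera has in their place "hand_eye" (4x4, takes a point from camera to tool coordinates, whose origin is the TCP and whose axes are the tool frame's). Camera axes: x right, y up, looking along -z (the intrinsics and any distortion apply to the point x, -y, -z); pixel columns grow to the right and rows downward; lengths in m; the calibration is good to about 2 mm. A picture is of the moment at which its call begins: read the wrist's pose just before it. calibration takes no time and is no camera call.
- ctrl.hand_in(): hands the job in, once; it reports no verdict.
The state is a dict: "t": time; "joint_positions": joint angles; "joint_vel": joint speeds; "joint_efforts": joint torques, N m; "tool_pos": TCP position; "eef_rot": TCP orientation; "ft_force": force on the tool from outside, world axes, zero at the start; "torque": the same for the moment, N m; "opening": opening from 0.0 (shut) to 1.0 (fully open).
Only numpy, scipy, OpenCV 4.12 (cv2) and the standard library are available. Lean on these libraries where they do the work, as an engineer would, in place of code of your own. Each camera call takes 0.05 s, during which the arm holds its last target.

## Working session

There is one attempt and no reset: what is moved stays moved. The work goes in short steps, Python scripts to look and compute and a shell command to move; the robot and the scene stay as the last step left them, time stands still between calls to the robot, and variables do not carry over. Pictures are saved under pics/ and viewed, and the job is handed in when it is done.

```bash
mkdir -p pics; ls
python3 - <<'E'
from cell import ctrl
import cv2
print(ctrl.read_state())
for n in("scene","top","wrist"):
    cv2.imwrite(f"pics/{n}0.png",ctrl.camera(n)[:,:,::-1]); print(n,ctrl.calibration(n))
E
```

```text
pics
{'t': 0.0, 'joint_positions': array([ 1.19279905,  0.52199257, -0.03632469,  1.59997223,  0.02121158,
        1.02109392, -0.11278678]), 'joint_vel': array([ 1.42426897e-03, -5.23609122e-04, -6.99724277e-05,  7.42094694e-04,
       -3.57349499e-04,  4.87064127e-04, -1.49695467e-03]), 'joint_efforts': array([ 1.28982309e-03, -9.27102041e+01,  1.98053330e+00, -3.69934130e+01,
        1.80638098e-02,  8.04210606e-03,  3.72427814e-05]), 'tool_pos': array([ 0.18922289, -0.59535411,  0.24775192]), 'eef_rot': array([ 2.05569527,  0.32003093, -2.05621838]), 'ft_force': array([ 0.49334397, -0.05404725,  0.07590968]), 'torque': array([ 0.05761231, -0.01882304,  0.04943607]), 'opening': 0.9994947604205202}
scene {'intrinsics': array([[497.14181273,   0.        , 271.65280879],
       [  0.        , 497.14181273, 207.38968778],
       [  0.        ,   0.        ,   1.        ]]), 'eye': array([1.20715042, 0.12764439, 1.25747614]), 'orientation': array([0.37604726, 0.4699261 , 1.79689288])}
top {'intrinsics': array([[404.2161765 ,   0.        , 280.90071757],
       [  0.        , 404.2161765 , 209.09072397],
       [  0.        ,   0.        ,   1.        ]]), 'eye': array([ 0.32646255, -0.04716486,  1.11923724]), 'orientation': array([ 0.13854589, -0.13689256, -1.5590352 ])}
wrist {'intrinsics': array([[354.3631211 ,   0.        , 279.54164536],
       [  0.        , 354.3631211 , 216.66148479],
       [  0.        ,   0.        ,   1.        ]]), 'hand_eye': array([[-6.54727653e-04,  3.20367491e-01, -9.47293113e-01,
        -1.25257616e-01],
       [ 9.99999443e-01,  9.93726482e-04, -3.55085057e-04,
        -8.37603893e-04],
       [ 8.27592544e-04, -9.47292818e-01, -3.20367963e-01,
        -8.24831320e-02],
       [ 0.00000000e+00,  0.00000000e+00,  0.00000000e+00,
         1.00000000e+00]])}
```

View pics/scene0.png

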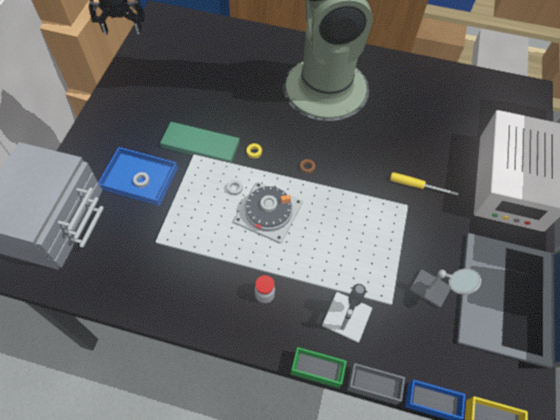

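View pics/top0.png

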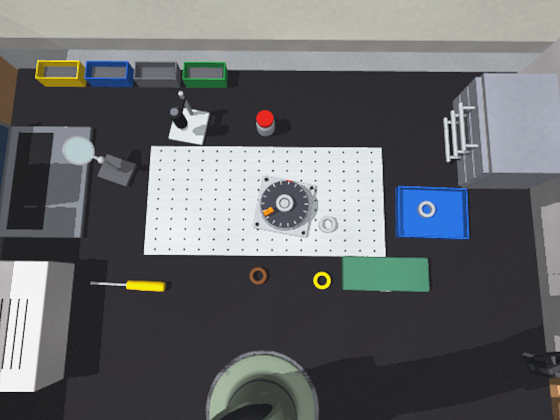

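View pics/wrist0.png

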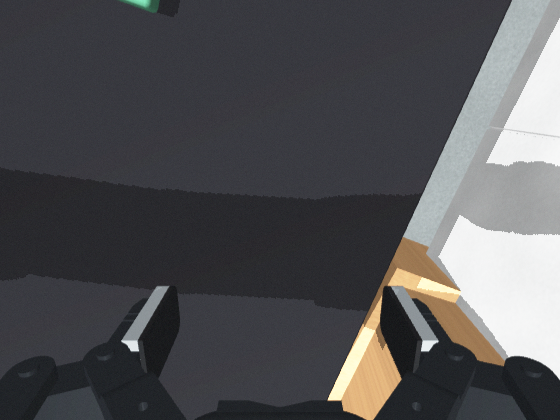

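The top view shows the dial centred near (285,203) with the orange fin near (267,211). The loose ring is at (327,224). I'll enlarge it.

```bash
cat > h.py <<'E'
import numpy as np,cv2
from cell import ctrl
from scipy.spatial.transform import Rotation as R
def cam(n,st=None):
    c=ctrl.calibration(n);K=c["intrinsics"]
    if n=="wrist":
        T=np.eye(4);T[:3,:3]=R.from_rotvec(st["eef_rot"]).as_matrix();T[:3,3]=st["tool_pos"];T=T@c["hand_eye"]
        return K,T[:3,3],T[:3,:3]
    return K,np.array(c["eye"]),R.from_rotvec(c["orientation"]).as_matrix()
def ray(n,uv,z,st=None):
    K,e,M=cam(n,st); p=np.linalg.inv(K)@[uv[0],uv[1],1]; d=M@(p*[1,-1,-1]); return e+d*(z-e[2])/d[2]
def proj(n,X,st=None):
    K,e,M=cam(n,st); p=M.T@(np.array(X)-e)*[1,-1,-1]; q=K@p; return q[:2]/q[2]
def crop(im,x0,y0,w,h,s,f):
    cv2.imwrite(f,cv2.resize(im[y0:y0+h,x0:x0+w],None,fx=s,fy=s,interpolation=cv2.INTER_CUBIC))
E
python3 - <<'E'
from h import *
print([ctrl.calibration(n).keys() for n in("top","wrist")])
crop(cv2.imread("pics/top0.png"),240,165,110,80,7,"pics/topc.png")
crop(cv2.imread("pics/scene0.png"),215,165,100,80,7,"pics/scenec.png")
E
```

```text
[dict_keys(['intrinsics', 'eye', 'orientation']), dict_keys(['intrinsics', 'hand_eye'])]
```

View pics/topc.png

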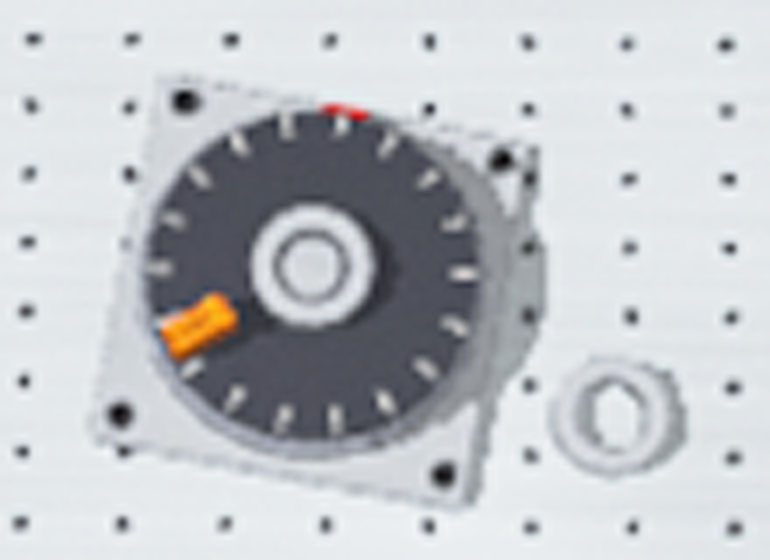

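View pics/scenec.png

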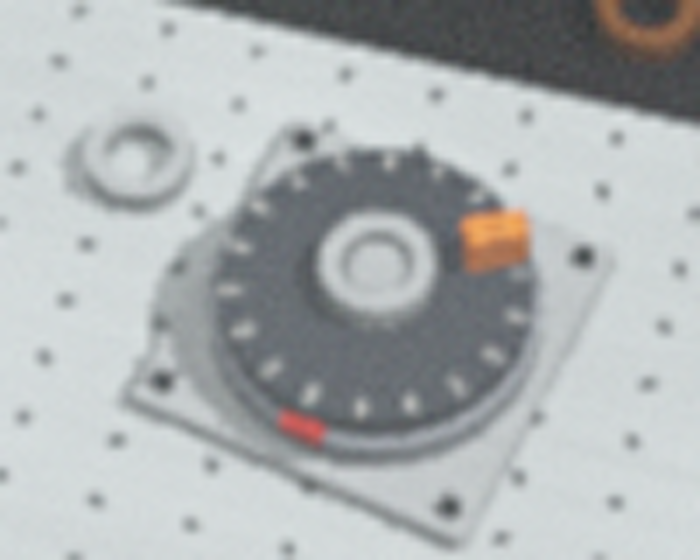

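Run:
```python
from h import *
f=lambda x,y,x0,y0:((x+.5)/7-.5+x0,(y+.5)/7-.5+y0)
t=lambda x,y:f(x,y,240,165); s=lambda x,y:f(x,y,215,165)
a=[145+0,482]
print("dial edges",[ray("top",t(*p),.056).round(4) for p in((145,270),(482,270),(313,108),(313,440),(313,275))])
print("ring top",ray("top",t(313,265),.072), ray("scene",s(378,263),.072))
print("fin top c",ray("top",t(199,320),.080), ray("scene",s(497,227),.080))
print("fin ends",ray("top",t(168,338),.080),ray("top",t(231,308),.080))
print("dial scene",ray("scene",s(376,292),.056),[ray("scene",s(*p),.056).round(4) for p in((215,290),(536,290))])
print("ringnear",ray("top",t(612,412),.028),"driver/calliper",ray("top",(345,288),.026),ray("top",(265,112),.07))
```

```text
dial edges [array([0.5308, 0.01  , 0.056 ]), array([ 0.5318, -0.1189,  0.056 ]), array([ 0.5951, -0.0539,  0.056 ]), array([ 0.4658, -0.0547,  0.056 ]), array([ 0.5294, -0.0543,  0.056 ])]
ring top [ 0.53015023 -0.05416382  0.072     ] [ 0.53268912 -0.05176388  0.072     ]
fin top c [ 0.50739573 -0.01173364  0.08      ] [ 0.50845666 -0.00977778  0.08      ]
fin ends [ 5.00506861e-01 -2.77508559e-04  8.00000000e-02] [ 0.51202799 -0.02361384  0.08      ]
dial scene [ 0.53672339 -0.05133479  0.056     ] [array([ 0.5534, -0.1133,  0.056 ]), array([0.5183, 0.0098, 0.056 ])]
ringnear [ 0.48128519 -0.17117733  0.028     ] driver/calliper [ 0.30889436 -0.21702359  0.026     ] [7.83781589e-01 4.38243928e-04 7.00000000e-02]
```

```bash
cat >> h.py <<'E'
C=np.array([.531,-.053]);TH=118.7
def target(th,d,z,r=.053):
    a=np.radians(th);rh=np.array([np.cos(a),np.sin(a)]);t=np.array([np.sin(a),-np.cos(a)])
    return np.r_[C+r*rh-d*t,z],t
def delta(st,P,yaw):  # shift in tool axes, and turn about tool x (deg) so tool y points to yaw, mod 180
    M=R.from_rotvec(st["eef_rot"]).as_matrix()
    y=M[:,1];cur=np.degrees(np.arctan2(y[1],y[0]))
    dz=(yaw-cur+90)%180-90
    return M.T@(P-st["tool_pos"]),-dz,cur,M
E
python3 - <<'E'
from h import *
st=ctrl.read_state()
P,t=target(TH,.035,.22);print(P,t)
d,turn,cur,M=delta(st,P,np.degrees(np.arctan2(t[1],t[0])))
print(d,turn,np.radians(turn),cur);print(M.round(4))
E
```

```text
[ 0.47484804 -0.02331908  0.22      ] [0.87714616 0.4802235 ]
[ 0.02823743 -0.45868998 -0.44547653] 78.93241624267597 1.377630549989347 -72.36758375732403
[[-3.000e-04  3.029e-01 -9.530e-01]
 [ 8.000e-04 -9.530e-01 -3.029e-01]
 [-1.000e+00 -8.000e-04  0.000e+00]]
```

```bash
python3 -m inch '[0,-0.03,-0.029,0,0,0,1, 0,-0.035,-0.034,0,0,0,1, 0,-0.035,-0.034,0,0,0,1, 0,-0.035,-0.034,0,0,0,1, 0,-0.035,-0.034,0,0,0,1, 0,-0.035,-0.034,0,0,0,1, 0,-0.035,-0.034,0,0,0,1, 0,-0.035,-0.034,0,0,0,1]'; python3 -m inch '[0,0,0,-0.17,0,0,1, 0,0,0,-0.17,0,0,1, 0,0,0,-0.17,0,0,1, 0,0,0,-0.17,0,0,1, 0,0,0,-0.17,0,0,1, 0,0,0,-0.17,0,0,1, 0,0,0,-0.17,0,0,1, 0,0,0,-0.17,0,0,1]'
python3 - <<'E'
from h import *
st=ctrl.read_state()
P,t=target(TH,.035,.22)
d,turn,cur,M=delta(st,P,np.degrees(np.arctan2(t[1],t[0])))
print(d,turn,np.radians(turn),cur);print(M.round(4))
E
```

```text
t: 1.15
tool_pos: [0.3609, -0.2512, 0.2484]
eef_rot: [2.056, 0.319, -2.055]
ft_force: [1.3, -0.4, -0.6]
opening: -0.0
t: 2.15
tool_pos: [0.3604, -0.2526, 0.2482]
eef_rot: [1.133, 1.256, -1.133]
ft_force: [0.0, -0.4, -0.5]
opening: 0.0
[ 0.02822427  0.13735276 -0.21638549] -22.823048808072826 -0.39833734704423823 5.876951191927158
[[-2.000e-04  9.947e-01  1.024e-01]
 [ 1.000e-04  1.024e-01 -9.947e-01]
 [-1.000e+00 -2.000e-04 -1.000e-04]]
```

```bash
python3 -m inch '[0,0.03,-0.045,0,0,0,1, 0,0.03,-0.048,0,0,0,1, 0,0.03,-0.048,0,0,0,1, 0,0.03,-0.048,0,0,0,1, 0,0.017,-0.027,0,0,0,1, 0,0,0,-0.17,0,0,1, 0,0,0,-0.17,0,0,1, 0,0,0,-0.058,0,0,1]'
python3 - <<'E'
from h import *
st=ctrl.read_state()
P,t=target(TH,.035,.22)
d,turn,cur,M=delta(st,P,np.degrees(np.arctan2(t[1],t[0])))
print(d,turn,cur)
w=ctrl.camera("wrist")[:,:,::-1];cv2.imwrite("pics/w1.png",w)
cv2.imwrite("pics/t1.png",ctrl.camera("top")[:,:,::-1])
a=np.radians(TH)
for r in(.036,.049,.062): print(proj("wrist",[C[0]+r*np.cos(a),C[1]+r*np.sin(a),.08],st))
print("C",proj("wrist",[*C,.072],st))
E
```

```text
t: 3.15
tool_pos: [0.4758, -0.0244, 0.2481]
eef_rot: [0.834, 1.405, -0.834]
ft_force: [0.4, -1.0, 0.5]
opening: 0.004
[ 0.02813327 -0.00033434 -0.00139608] -0.11621267129314106 28.58378732870685
[319.23105615 215.97338167]
[319.73113311 201.68618281]
[320.24508696 187.00252091]
C [317.02684956 249.97389872]
```

View pics/w1.png

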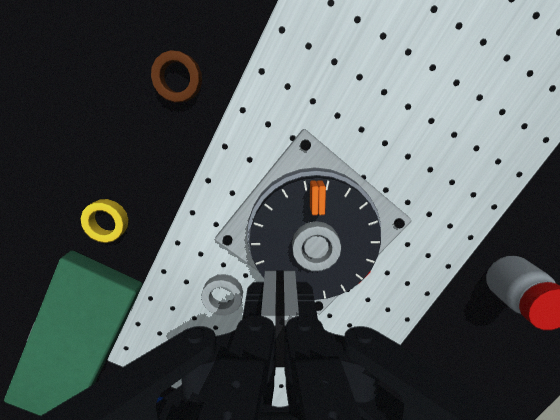

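The wrist image shows the fin at about (311–325, 181–215) and the ring centre near (316,246). Both sit about 4 px above the prediction, so I'll enlarge it.

Run:
```python
from h import *
crop(cv2.imread("pics/w1.png"),235,160,160,120,5,"pics/w1c.png")
crop(cv2.imread("pics/t1.png"),240,165,110,80,7,"pics/t1c.png")
```

```text
(no output)
```

View pics/w1c.png

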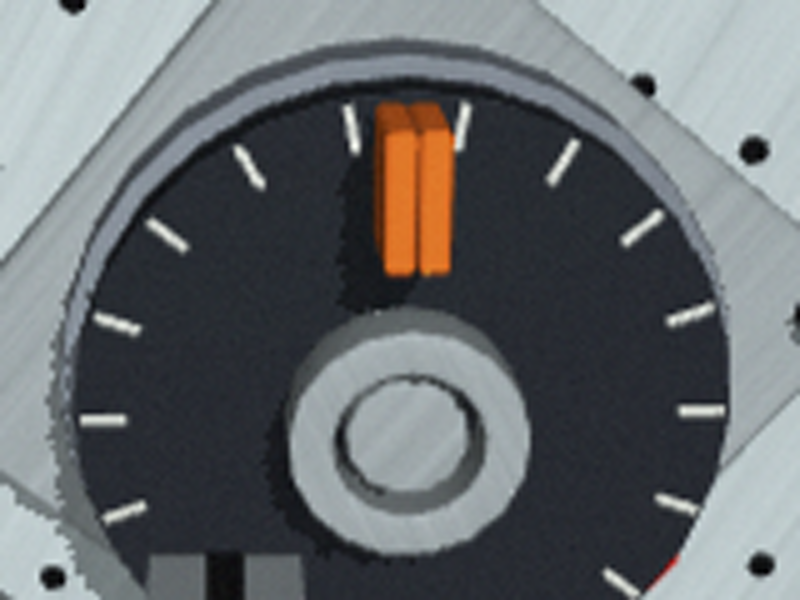

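Run:
```python
from h import *
st=ctrl.read_state()
w=lambda x,y:((x+.5)/5-.5+235,(y+.5)/5-.5+160)
F=lambda p,z:ray("wrist",w(*p),z,st)[:2]
c=F((410,443),.072);print("ring",c)
o=F((419,131),.08);i=F((418,273),.08);print("fin outer,inner",o,i,np.linalg.norm(o-c),np.linalg.norm(i-c))
v=o-i;print("dir",np.degrees(np.arctan2(v[1],v[0])), np.degrees(np.arctan2(*( (o+i)/2-c)[::-1])),(o+i)/2, np.linalg.norm(v))
print("width",np.linalg.norm(F((386,200),.08)-F((452,200),.08)))
print("dial L/R",F((73,400),.056),F((728,390),.056),(F((73,400),.056)+F((728,390),.056))/2)
```

```text
ring [ 0.52969344 -0.05196591]
fin outer,inner [0.49943547 0.00132299] [ 0.51214056 -0.02070591] 0.06128010113274196 0.03585094962286688
dir 119.97404599582201 119.48736069235366 [ 0.50578802 -0.00969146] 0.025430136436945194
width 0.011359966929709454
dial L/R [ 0.47270202 -0.08044007] [ 0.58309838 -0.01853939] [ 0.5279002  -0.04948973]
```

View pics/t1c.png

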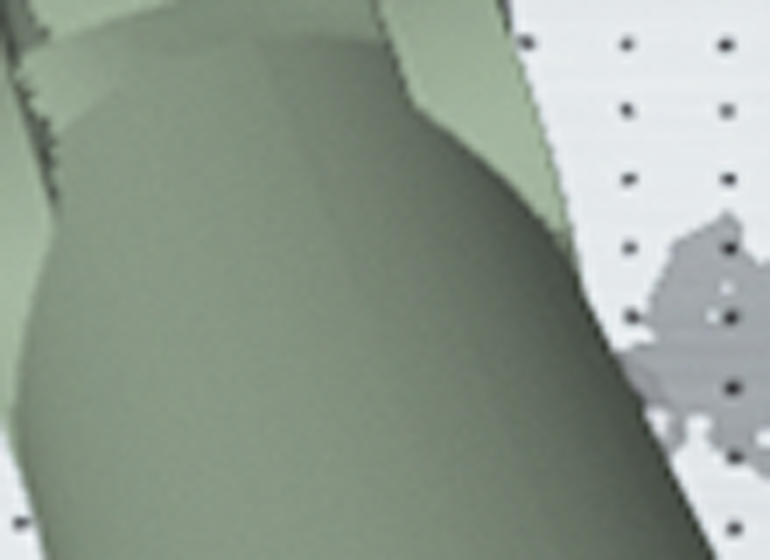

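```bash
sed -i 's/^C=.*/C=np.array([.530,-.052]);TH=119.5/' h.py
cat > g.py <<'E'
from h import *
import sys
st=ctrl.read_state()
th=float(sys.argv[1]);P,t=target(th,float(sys.argv[2]),.080)
d,turn,cur,M=delta(st,P,np.degrees(np.arctan2(t[1],t[0])))
print("t",st["t"],"d",d.round(4),"turn",np.radians(turn).round(4),"f_tool",(M.T@st["ft_force"]).round(2))
print("q",st["joint_positions"].round(2))
q=st["tool_pos"][:2]-C;a=np.radians(th)
print("radial/tang",q@[np.cos(a),np.sin(a)],q@[np.sin(a),-np.cos(a)])
E
python3 g.py 119.5 .035
```

```text
t 3.25 d [ 0.1682 -0.0014 -0.0023] turn -0.0193 f_tool [-0.28  0.61  0.35]
q [ 0.43  0.34 -0.62  1.96  0.24  0.92  0.18]
radial/tang 0.05059195292739866 -0.0336127115215228
```

```bash
python3 -m inch '[0,-0.0014,-0.0023,-0.0193,0,0,1, 0.03,0,0,0,0,0,1, 0.035,0,0,0,0,0,1, 0.035,0,0,0,0,0,1, 0.03,0,0,0,0,0,1, 0.025,0,0,0,0,0,1, 0.013,0,0,0,0,0,1, 0,0,0,0,0,0,1]'; python3 g.py 119.5 .035
python3 - <<'E'
from h import *
cv2.imwrite("pics/w2.png",ctrl.camera("wrist")[:,:,::-1])
E
```

```text
t: 4.25
tool_pos: [0.4733, -0.0229, 0.08]
eef_rot: [0.822, 1.411, -0.823]
ft_force: [0.8, -0.4, -0.3]
opening: 0.001
t 4.25 d [ 0.     -0.      0.0003] turn -0.0005 f_tool [0.27 0.56 0.73]
q [ 0.28  0.6  -0.47  2.1   0.5   0.56 -0.04]
radial/tang 0.05325231044034289 -0.03497631245070513
```

View pics/w2.png

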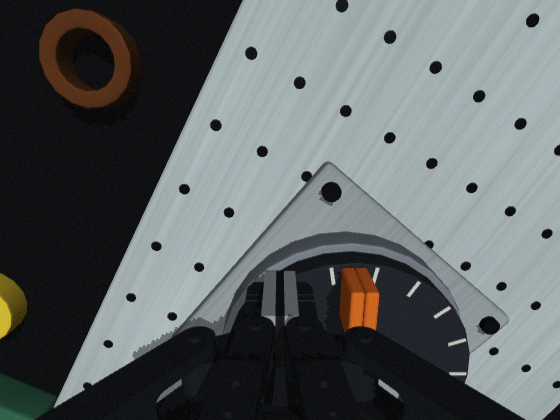

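The finger is down beside the fin on its push side: pads at x 247–316, fin at 340–378. Next I'll close the gap.

```bash
python3 -m inch '[0,0.005,0,0,0,0,1, 0,0.005,0,0,0,0,1, 0,0.002,0,0,0,0,1, 0,0.002,0,0,0,0,1]'; python3 g.py 119.5 .021;python3 -m inch '[0,0.002,0,0,0,0,1, 0,0,0,0,0,0,1]'; python3 g.py 119.5 .021;python3 -m inch '[0,0.002,0,0,0,0,1, 0,0,0,0,0,0,1]'; python3 g.py 119.5 .021
```

```text
t: 4.8
tool_pos: [0.486, -0.0161, 0.0804]
eef_rot: [0.823, 1.409, -0.823]
ft_force: [-0.1, 0.4, 0.3]
opening: -0.001
t 4.8 d [ 0.0004 -0.0003 -0.0001] turn -0.0007 f_tool [-0.27  0.12 -0.39]
q [ 0.27  0.61 -0.47  2.07  0.5   0.57 -0.04]
radial/tang 0.05290442441972003 -0.020669841200131746
t: 5.05
tool_pos: [0.4875, -0.0152, 0.0802]
eef_rot: [0.823, 1.41, -0.823]
ft_force: [-1.3, -0.6, 1.2]
opening: 0.002
t 5.05 d [ 0.0002 -0.0021 -0.    ] turn -0.0006 f_tool [-1.15 -1.43 -0.07]
q [ 0.26  0.61 -0.47  2.06  0.5   0.58 -0.04]
radial/tang 0.05299149403127151 -0.018874478759493277
t: 5.3
tool_pos: [0.4891, -0.0142, 0.0802]
eef_rot: [0.822, 1.41, -0.823]
ft_force: [-2.8, -1.1, 0.3]
opening: 0.001
t 5.3 d [ 0.0002 -0.004   0.    ] turn -0.0006 f_tool [-0.27 -3.   -0.38]
q [ 0.26  0.61 -0.47  2.06  0.5   0.58 -0.04]
radial/tang 0.053044497957628715 -0.016968934816300144
```

Contact came at about 19–20 mm of tangential offset. Now I'll follow the arc slowly, turning with the fin.

```bash
python3 -m inch '[0,0.00267,-0.00078,0.05,0,0,1, 0,0.00267,-0.00078,0.05,0,0,1, 0,0.00267,-0.00078,0.05,0,0,1, 0,0.00267,-0.00078,0.05,0,0,1, 0,0.00267,-0.00078,0.05,0,0,1, 0,0.00267,-0.00078,0.05,0,0,1, 0,0.00267,-0.00078,0.05,0,0,1]'; python3 g.py 99.4 .017
python3 - <<'E'
from h import *
cv2.imwrite("pics/w3.png",ctrl.camera("wrist")[:,:,::-1])
E
```

```text
t: 6.18
tool_pos: [0.5047, -0.0025, 0.0803]
eef_rot: [1.088, 1.282, -1.089]
ft_force: [-3.4, -0.0, 1.6]
opening: -0.002
t 6.175 d [ 0.0003 -0.0001 -0.    ] turn -0.0014 f_tool [-1.55 -3.35 -0.53]
q [ 0.17  0.62 -0.38  2.02  0.41  0.57 -0.33]
radial/tang 0.052976171688447544 -0.016858847493650124
```

View pics/w3.png

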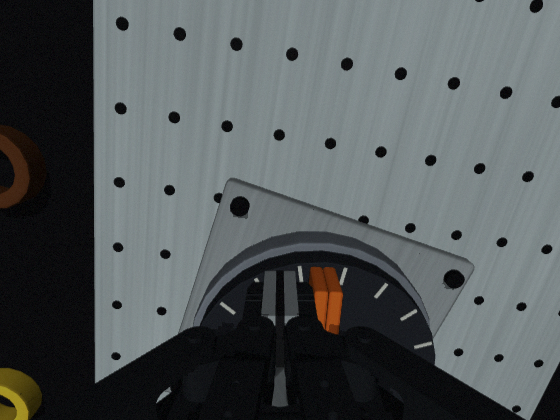

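The fin has followed to about 23° and is still in contact at 3.3 N. Continuing.

```bash
python3 -m inch '[0,0.00267,-0.00078,0.05,0,0,1, 0,0.00267,-0.00078,0.05,0,0,1, 0,0.00267,-0.00078,0.05,0,0,1, 0,0.00267,-0.00078,0.05,0,0,1, 0,0.00267,-0.00078,0.05,0,0,1, 0,0.00267,-0.00078,0.05,0,0,1, 0,0.00267,-0.00078,0.05,0,0,1]'; python3 g.py 79.4 .017
python3 -m inch '[0,0.00267,-0.00078,0.05,0,0,1, 0,0.00267,-0.00078,0.05,0,0,1, 0,0.00267,-0.00078,0.05,0,0,1, 0,0.00267,-0.00078,0.05,0,0,1, 0,0.00267,-0.00078,0.05,0,0,1, 0,0.00267,-0.00078,0.05,0,0,1, 0,0.00267,-0.00078,0.05,0,0,1]'; python3 g.py 59.4 .017
python3 - <<'E'
from h import *
cv2.imwrite("pics/w4.png",ctrl.camera("wrist")[:,:,::-1])
E
```

```text
t: 7.1
tool_pos: [0.5232, 0.0033, 0.0803]
eef_rot: [1.346, 1.115, -1.347]
ft_force: [-2.2, 0.9, 2.3]
opening: 0.001
t 7.1 d [ 0.0003 -0.0001  0.0001] turn -0.003 f_tool [-2.26 -2.34 -0.47]
q [ 0.09  0.63 -0.29  1.98  0.31  0.58 -0.59]
radial/tang 0.05308949596542956 -0.016877953373157284
t: 7.98
tool_pos: [0.5426, 0.0022, 0.0803]
eef_rot: [1.594, 0.904, -1.594]
ft_force: [-1.8, 2.0, 1.7]
opening: 0.002
t 7.975 d [ 0.0003 -0.0002  0.0001] turn -0.005 f_tool [-1.68 -2.59 -0.83]
q [ 0.03  0.64 -0.2   1.93  0.21  0.59 -0.84]
radial/tang 0.053111327417380456 -0.016758629138809388
```

View pics/w4.png

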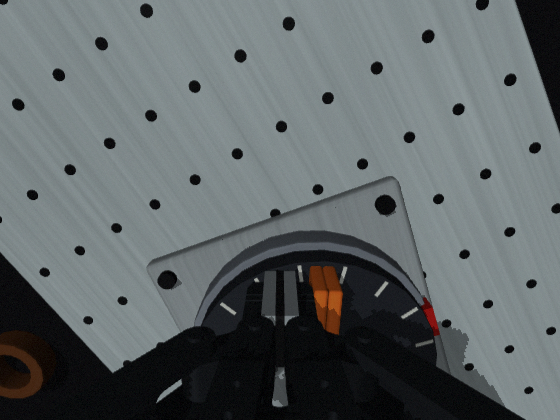

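```bash
python3 -m inch '[0,0.00267,-0.00078,0.05,0,0,1, 0,0.0016,-0.00047,0.03,0,0,1, 0,0.0016,-0.00047,0.03,0,0,1, 0,0.0016,-0.00047,0.03,0,0,1, 0,0.0016,-0.00047,0.03,0,0,1, 0,0.0016,-0.00047,0.03,0,0,1, 0,0,0,0,0,0,1]'; python3 g.py 48.4 .017
python3 - <<'E'
from h import *
cv2.imwrite("pics/w5.png",ctrl.camera("wrist")[:,:,::-1])
E
```

```text
t: 8.9
tool_pos: [0.5532, -0.0016, 0.0803]
eef_rot: [1.728, 0.765, -1.728]
ft_force: [-0.9, -0.4, -0.1]
opening: 0.001
t 8.9 d [ 0.0003 -0.0009  0.0001] turn -0.0105 f_tool [ 0.11 -0.43  0.93]
q [ 0.    0.65 -0.15  1.91  0.16  0.6  -0.98]
radial/tang 0.05312564498739121 -0.016105634414036257
```

View pics/w5.png

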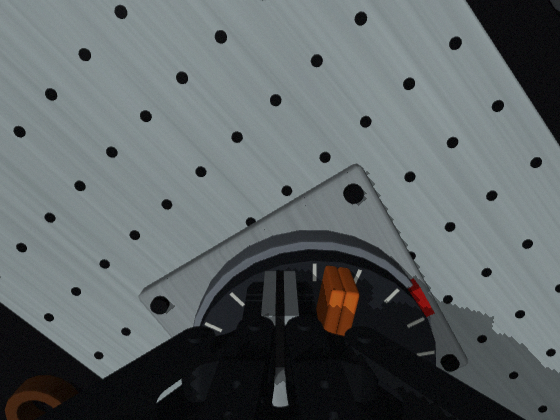

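The fin now stands clear ahead of the finger (x 318–358, previously 309–342) with no contact force, so it snapped into the click. I'll back off and lift.

```bash
python3 -m inch '[0,-0.006,0,0,0,0,1, 0,-0.007,0,0,0,0,1, -0.03,0,0,0,0,0,1, -0.05,0,0,0,0,0,1, -0.05,0,0,0,0,0,1, -0.04,0,0,0,0,0,1, 0,0,0,0,0,0,1]'
python3 - <<'E'
from h import *
st=ctrl.read_state();print(st)
w=ctrl.camera("wrist")[:,:,::-1]
cv2.imwrite("pics/w6.png",w);crop(w,235,160,160,120,5,"pics/w6c.png")
cv2.imwrite("pics/s6.png",ctrl.camera("scene")[:,:,::-1])
crop(cv2.imread("pics/s6.png"),215,165,100,80,7,"pics/s6c.png")
import pickle;pickle.dump(st,open("st6.pkl","wb"))
E
```

```text
t: 9.82
tool_pos: [0.5443, 0.0077, 0.2531]
eef_rot: [1.731, 0.765, -1.722]
ft_force: [-1.2, -0.0, -1.5]
opening: -0.004
{'t': 9.825, 'joint_positions': array([ 0.01654741,  0.3901429 , -0.1846891 ,  1.80601079,  0.08660886,
        0.94838955, -0.94030046]), 'joint_vel': array([-0.0025587 ,  0.05227042,  0.00347908,  0.04844686,  0.00840922,
       -0.04359921, -0.00427763]), 'joint_efforts': array([  0.33382759, -82.41047859,  -0.9727012 , -37.8689003 ,
        -0.18580691,   1.24953043,   0.20430665]), 'tool_pos': array([0.54427413, 0.00774297, 0.25310402]), 'eef_rot': array([ 1.73080323,  0.76454832, -1.72223908]), 'ft_force': array([-1.1971483 , -0.04822099, -1.54467649]), 'torque': array([0.05980582, 0.01517429, 0.07148408]), 'opening': -0.0044357195943199165}
```

View pics/w6c.png

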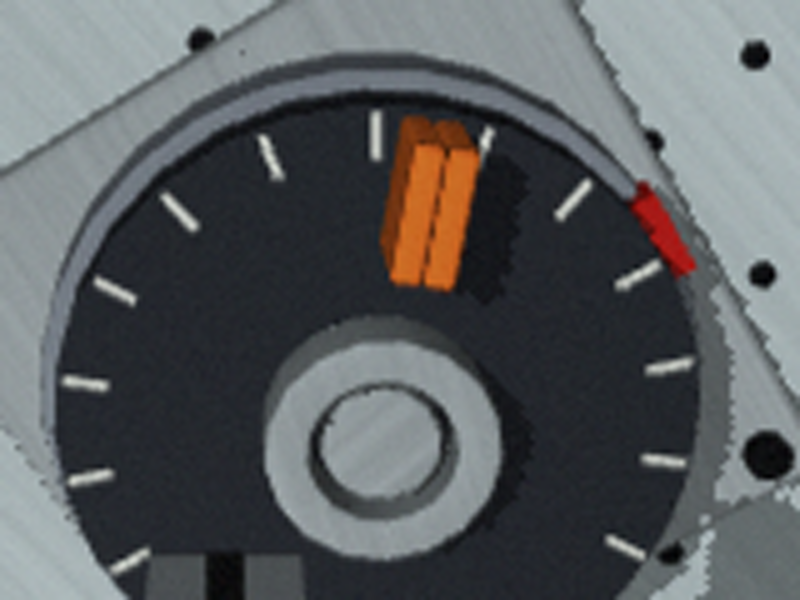

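View pics/s6.png

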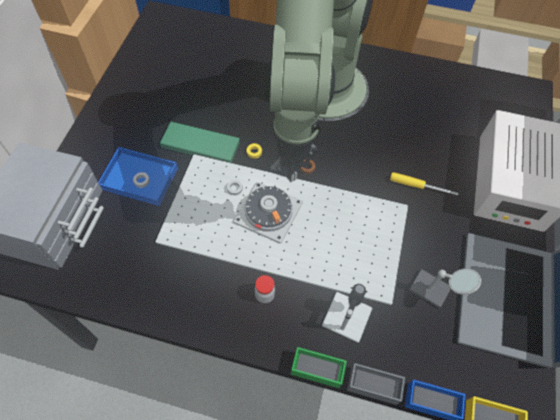

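Run:
```python
from h import *
import pickle
st=pickle.load(open("st6.pkl","rb"))
w=lambda x,y:((x+.5)/5-.5+235,(y+.5)/5-.5+160)
F=lambda p,z:ray("wrist",w(*p),z,st)[:2]
c=F((383,450),.072)
o=F((448,148),.08);i=F((422,287),.08);m=(o+i)/2
v=o-i
a0,p0=119.97,119.49
print("ring",c,"dir turned",a0-np.degrees(np.arctan2(v[1],v[0])),"pos turned",p0-np.degrees(np.arctan2(*(m-c)[::-1])))
print("fin moved",np.linalg.norm(m-[.50578802,-.00969146]))
```

```text
ring [ 0.53082003 -0.05152397] dir turned 80.24578115430137 pos turned 80.05726058511846
fin moved 0.06333175048545826
```

```bash
python3 -m inch '[0,0,0,0,0,0,1, 0,0,0,0,0,0,1]'; python3 -c "
from cell import ctrl
print(ctrl.hand_in())"
```

```text
t: 10.18
tool_pos: [0.543, 0.0074, 0.2494]
eef_rot: [1.726, 0.767, -1.729]
ft_force: [0.2, 0.1, -0.1]
opening: -0.001
the job is handed in; nothing more can be done
None
```

The dial has been turned four clicks clockwise, and I handed the job in at about 10 s of the 48 s allowed; hand-in gave no verdict. I shut the gripper and pushed only the counter-clockwise face of the orange fin along its arc, at about 3 N. The fin snapped ahead into the fourth click, and I then backed the hand off and lifted it clear.

- **Dial angle:** the last wrist picture shows a turn of 80.2° by the fin's direction and 80.1° by its position. The fin top moved 63.3 mm, against the required 59.5–66.3 mm.
- **Ring:** it is still seated around its stud. Its measured centre shifted by about 1 mm between the two pictures, which is within the calibration error.
- **Other objects:** everything else looked unmoved in the last scene picture. I checked that by eye and did not measure it.
- **Force and hand:** the wrist force read about zero at the end. The tool stood at 0.25 m height, clear of everything.
- **Disagreement:** the fixed cameras placed the dial centre 2–3 mm away from where the wrist camera placed it. I used the wrist camera's values for the push, and no check failed.

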